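# Line up vials and a carton by height on the preparation strip

### The job

Line up the three vials and the small carton that stand close behind the white strip (vials with orange, grey-white and red caps) on it in order of height, one standing upright in the middle of each dark round pad. The tallest goes on the pad next to the upright metal end plate, and they get steadily shorter towards the small round stud at the other end. Leave all four standing still and let go.

Things in the scene. Friction and masses are not known exactly. Their poses are not given: they have to be found in the camera images.
- vial_small_mid (a point): smallest glass vial with an orange cap, 21 mm in diameter, 40 mm tall, about 30 g; graspable round its sides from 0 to 36 mm above its foot; standing upright on the table behind the strip. This point is on its axis, half-way up; z axis upright; its yaw does not matter.
- vial_squat_mid (a point): squat glass vial with a grey-white cap, 33 mm in diameter, 56 mm tall, about 45 g; graspable round its sides from 0 to 50 mm above its foot; standing upright on the table behind the strip. This point is on its axis, half-way up; z axis upright; its yaw does not matter.
- vial_slim_mid (a point): slim tall vial with a red cap, 25 mm in diameter, 82 mm tall, about 40 g; graspable round its sides from 0 to 74 mm above its foot; standing upright on the table behind the strip. This point is on its axis, half-way up; z axis upright; its yaw does not matter.
- small_carton_mid (a point): small white and blue medicine carton, a box 34 mm (its x axis) by 59 mm (its y axis), 94 mm tall, about 50 g, standing on end on the table behind the strip, turned up to 0.5 rad; the tallest of the four; grasp it across the 34 mm. This point is at its centre, half-way up; z axis upright. It may stand on its pad turned either way.
- pad_a: end pad on the robot's left (+y) of four alike dark round rubber pads, 68 mm across, in a straight row 85 mm apart along their y axis (a at +y) on the fixed white strip (76 x 410 mm) across the robot's front. Origin: centre of its underside, 6 mm above the table; containers stand on its top, 8 mm above the table.
- pad_b: second from the left of four alike dark round rubber pads, 68 mm across, in a straight row 85 mm apart along their y axis (a at +y) on the fixed white strip (76 x 410 mm) across the robot's front. Origin: centre of its underside, 6 mm above the table; containers stand on its top, 8 mm above the table.
- pad_c: third from the left of four alike dark round rubber pads, 68 mm across, in a straight row 85 mm apart along their y axis (a at +y) on the fixed white strip (76 x 410 mm) across the robot's front. Origin: centre of its underside, 6 mm above the table; containers stand on its top, 8 mm above the table.
- pad_d: end pad on the robot's right (-y) of four alike dark round rubber pads, 68 mm across, in a straight row 85 mm apart along their y axis (a at +y) on the fixed white strip (76 x 410 mm) across the robot's front. Origin: centre of its underside, 6 mm above the table; containers stand on its top, 8 mm above the table.
- end_plate: upright dark metal end plate, 70 mm wide across the strip, 10 mm thick, 45 mm high, fixed on the strip 57.5 mm beyond the centre of an end pad; left or right end changes from start to start. It marks the tall end of the row. Origin at the centre of its underside on the strip.
- end_stud: small round dark metal stud, 18 mm across, 12 mm high, fixed on the strip at the end opposite the end plate, 57.5 mm beyond the centre of the end pad. It marks the short end of the row. Origin at the centre of its underside on the strip.
Things that resemble listed ones, but are neither listed nor needed, are in the scene too. Leave any blue or yellow look-alike of the part that bears vial_slim_mid alone.

How it is judged (in metres and radians):
At the end, for the whole second after the job is handed in: Counted from the end plate to the stud: small carton, slim red-capped vial, squat grey-white-capped vial, smallest vial, one on each pad; each axis within 15 mm of its pad's centre, standing on the pad (height within 6 mm), upright within 0.12 rad, at rest and released (((horizontal distance between end_plate and pad_a below 0.1 m and horizontal distance between vial_small_mid and pad_d below 0.015 m and height (world z) of vial_small_mid between 0.022 and 0.034 m and horizontal distance between vial_squat_mid and pad_c below 0.015 m and height (world z) of vial_squat_mid between 0.03 and 0.042 m and horizontal distance between vial_slim_mid and pad_b below 0.015 m and height (world z) of vial_slim_mid between 0.043 and 0.055 m and horizontal distance between small_carton_mid and pad_a below 0.015 m and height (world z) of small_carton_mid between 0.049 and 0.061 m) or (horizontal distance between end_plate and pad_d below 0.1 m and horizontal distance between vial_small_mid and pad_a below 0.015 m and height (world z) of vial_small_mid between 0.022 and 0.034 m and horizontal distance between vial_squat_mid and pad_b below 0.015 m and height (world z) of vial_squat_mid between 0.03 and 0.042 m and horizontal distance between vial_slim_mid and pad_c below 0.015 m and height (world z) of vial_slim_mid between 0.043 and 0.055 m and horizontal distance between small_carton_mid and pad_d below 0.015 m and height (world z) of small_carton_mid between 0.049 and 0.061 m)) and angle between each of vial_small_mid, vial_squat_mid, vial_slim_mid, small_carton_mid's own z axis and vertical below 0.12 rad and linear speed of each of vial_small, vial_squat, vial_slim, small_carton below 0.02 m/s); the robot touches nothing.
It also fails if it takes over 102 s, if anything falls off the work surface, if the arm or the gripper's body presses on something with over 40 N, if the wrist force passes 120 N, or if a joint passes its speed limit or range.

### The arm

A 6-joint arm with a two-finger parallel gripper is mounted at the origin on a cart in front of the work surface, level with it; the furniture and walls round the work are solid. World frame = base frame: x ahead of the robot, y to its left, z up, the work surface at z = 0. Lengths are in mm, angles in rad, forces in N, time in s.
With the tool pointing down it reaches from about 275 to 1000 mm from the base axis. Payload 8.4 kg.
Tool frame: the origin (TCP) lies midway between the tips of the shut fingers; the grasp point (between the pads) lies 19 mm behind it; z points along the fingers, y is the direction in which the jaws open and shut (so a half turn about z gives the same grasp; the last joint's range is limited). The gripper opens to 85 mm and grips with 20 to 120 N. Pads are 22 mm wide; open, the fingers measure 114 mm over their backs; the gripper's body (76 mm by 85 mm) begins 54 mm behind the grasp point. The pads swing forward as they close: fully open they stand 13 mm farther back than shut.
Start: joints at [1.23, 0.353, 1.633, -0, 1.155, -0.002], TCP at [207.721, 589.474, 210.881] pointing down, gripper open.
Joint ranges: [-2.63, 2.63], [-0.92, 2.1], [0.06, 2.66], [-1.3, 4.44], [0, 2.69], [-3.02, 3.02]. Speed limits (rad/s): [2.22, 2.22, 2.79, 3.14, 3.14, 3.14].

### API

Orientations are given as [roll, pitch, yaw] about the fixed x, y, z axes, in that order (R = Rz(yaw) Ry(pitch) Rx(roll)).
In Python, from rig import * gives the robot as it stands.
- The arm moves only by the tool play_rows, never from a script. Its argument "moves" is a list of rows, each a list of 3 entries, a list of its own where there are three numbers: the shift along the tool's x, y, z in m, then the turn, a rotation vector about the tool's x, y, z in rad, then the opening in per cent of the stroke, from 0 (shut) to 100 (fully open). In form: [[[x, y, z], [rx, ry, rz], fingers], ...]. A call has 1 to 20 rows; each row shifts and turns the commanded pose from where the row before left it, along the tool's axes as they then stand; what a row does not reach is not made up. A row lasts 1/10 s, in which the tool goes at most 50 mm and 8.59 degrees, less where a joint would pass 70% of its speed; a pose out of reach is approached as far as the arm can. A call is refused whole if a number of a shift passes 0.05 or a number of a turn 0.15, either way. A call with a gripper value outside its range is refused whole. The fingers move at their own pace and stop on an object; "squeeze" is the grip in N (left out, the last holds). Time passes only in rows, so rows that do not move let the fingers close. It gives the time, the measured TCP pose, the force and the opening at its end, in the units of the state.
- sense(): the state, without advancing time (a new reading comes with each control period).
- grab_frame(name): name is "scene" or "top" or "wrist"; returns a dict with "pixels" (420x560x3 uint8, red, green, blue), "intrinsics" (3x3 intrinsics, pixels), "R" (3x3) and "t" (3): a world point X has camera coordinates R X + t. Camera axes: x right, y down, z forward; pixel columns grow to the right and rows downward; lengths in mm; the calibration is good to about 2 mm. A picture is of the moment at which its call begins. There is no depth.
- sign_off(): hands the job in, once; it reports no verdict.
The state is a dict: "clock": time; "qpos": joint angles; "qvel": joint speeds; "joint_efforts": joint torques, N m; "eef_pos": TCP position; "tcp_rot": TCP orientation; "contact_force": force on the tool from outside, world axes, zero at the start; "wrist_torque": the same for the moment, N m; "opening": opening from 0.0 (shut) to 1.0 (fully open).
Only numpy, scipy, OpenCV 4.12 (cv2) and the standard library are available. Lean on these libraries where they do the work, as an engineer would, in place of code of your own. Each camera call takes 0.05 s, during which the arm holds its last target. There are 200 camera calls.

## Working session

There is one attempt and no reset: what is moved stays moved. The work goes in short steps, Python scripts to look and compute and a tool call to move; the robot and the scene stay as the last step left them, time stands still between calls to the robot, and variables do not carry over. Pictures are saved under pics/ and viewed, about 12 in all and at most 16, crops included, and the job is handed in when it is done.

Besides the shell and the picture viewer there is one more tool, called after "Call:" by a JSON object that holds its "fn" and its "kwargs", one argument or row to a line. play_rows: Moves the arm, as the interface text tells. Its arguments: {"type":"object","properties":{"moves":{"type":"array"},"squeeze":{"type":"number"}},"required":["moves"]}

```bash
mkdir -p pics; ls
cat > h.py <<'E'
from rig import *
import numpy as np, cv2
def save(n,f): cv2.imwrite(f'pics/{f}.png',cv2.cvtColor(n['pixels'],cv2.COLOR_RGB2BGR)); np.savez(f'pics/{f}.npz',**n)
def load(f): return dict(np.load(f'pics/{f}.npz'))
def ray(n,u,v,z):
    R,t,K=map(np.array,(n['R'],n['t'],n['intrinsics']))
    c=-R.T@t; d=R.T@np.linalg.inv(K)@np.array([u,v,1.])
    return (c+d*(z-c[2])/d[2]).round(1)
def proj(n,X):
    p=n['intrinsics']@(n['R']@np.array(X,float)+n['t']); return (p[:2]/p[2]).round(1)
E
python3 - <<'E'
from h import *
print(sense())
for k in('scene','top'):
    f=grab_frame(k); save(f,k+'0'); print(k,-f['R'].T@f['t'])
E
```

```text
pics
{'clock': 0.0, 'qpos': array([ 1.22960817e+00,  3.53677679e-01,  1.63413501e+00, -2.49092432e-05,
        1.15519718e+00, -2.35322393e-03]), 'qvel': array([ 1.85387666e-03,  5.18794762e-05,  2.02624916e-03, -8.38577228e-04,
       -2.35629828e-04,  1.04249570e-03]), 'joint_efforts': array([ 5.52278623e-03, -6.05254698e+01, -3.42068768e+01,  4.48422134e-04,
        9.42025246e-03, -5.60316482e-05]), 'eef_pos': array([207.55354074, 588.99371646, 210.14288304]), 'tcp_rot': array([-3.14017539e+00,  1.94394764e-05,  2.80276781e+00]), 'contact_force': array([-0.99848127, -0.32264589,  1.0060963 ]), 'wrist_torque': array([-0.01054425, -0.00437687, -0.00852256]), 'opening': 1.0006544877778518}
scene [  64.0182024  -424.94353561  606.96210364]
top [ 473.98091966  109.57914563 1066.01674627]
```

View pics/top0.png

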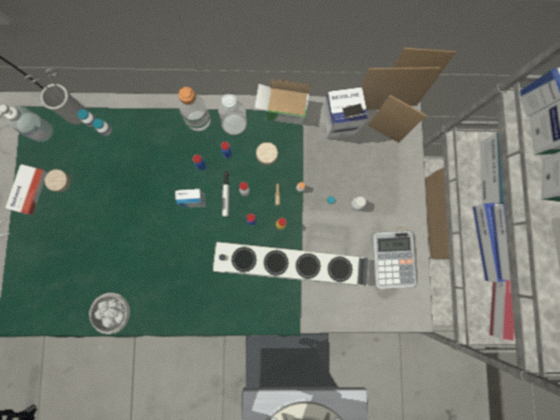

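View pics/scene0.png

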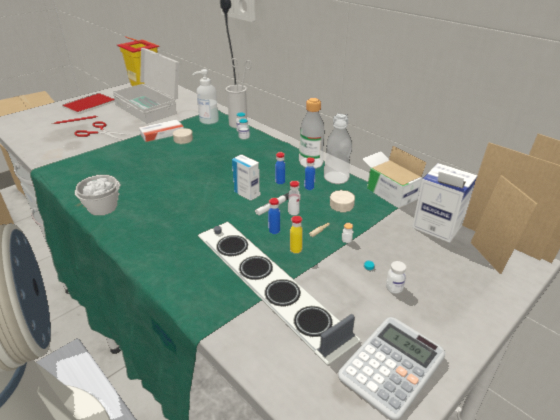

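Top view: the strip runs from (222,257) (stud, left) to (365,270) (end plate, right), so the carton goes on pad_d.

Candidates in the top view:
- **Slim vial:** red caps at (198,160) blue, (225,148) blue, (251,218) blue, (281,223) yellow, (244,188) clear/white. I choose (244,188).
- **Small vial:** orange cap at (301,187). The large bottle at (188,95) has one too, but it is too big.
- **Squat vial:** white cap at (359,203). The round discs at (266,153) and (56,180) and the cap at (331,200) are not vials.
- **Carton:** (188,196). The flat carton at (25,190) and the big ones at the back don't fit.

I'll check these in a close crop.

Run:
```python
from h import *
a=cv2.imread('pics/top0.png')[135:290,165:380]; b=cv2.imread('pics/scene0.png')[145:355,195:415]
a=cv2.resize(a,None,fx=3.7,fy=3.7,interpolation=cv2.INTER_CUBIC); cv2.imwrite('pics/ca.png',a)
b=cv2.resize(b,None,fx=2.8,fy=2.8,interpolation=cv2.INTER_CUBIC); cv2.imwrite('pics/cb.png',b)
f=load('top0'); 
for n,u,v,z in [('slim',244,188,82),('small',301,187,40),('squat',359,203,56),('carton',188,193,94),('padL',244,259.5,8),('padR',340.5,269,8),('yellow',281,223,82),('blue',251,218,82)]: print(n,ray(f,u,v,z))
```

```text
slim [657.7 155.7  82. ]
small [669.6   7.8  40. ]
squat [ 625.7 -141.    56. ]
carton [641.6 292.9  94. ]
padL [480.  156.4   8. ]
padR [456.  -98.8   8. ]
yellow [569.9  62.5  82. ]
blue [581.9 137.2  82. ]
```

View pics/ca.png

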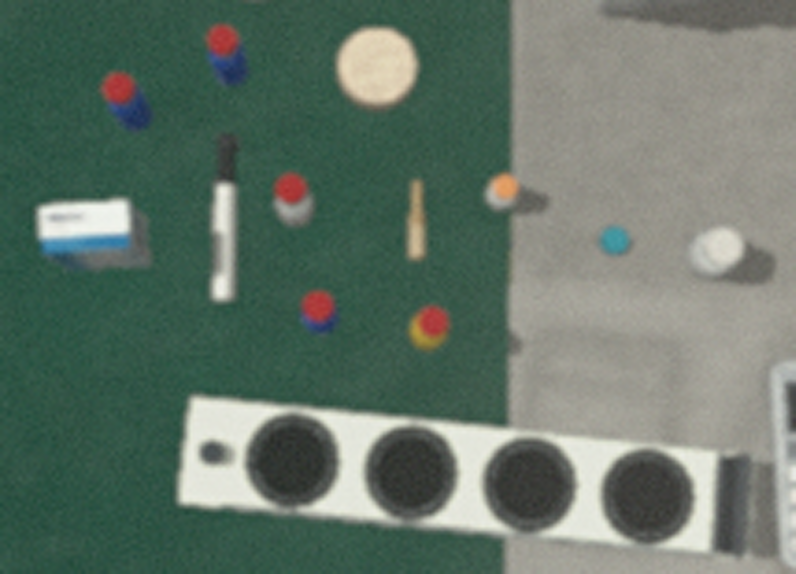

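View pics/cb.png

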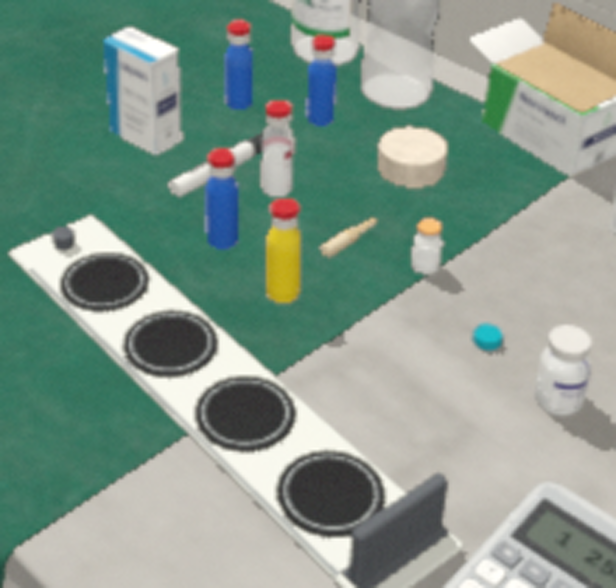

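Crop confirms it: the slim vial is the clear red-capped one at (244,188) in the top view. Its look-alikes are blue or yellow. The small orange-capped vial, the squat white-capped vial and the carton are unambiguous. Next I'll measure precisely.

```bash
cat >> h.py <<'E'
def blobs(f,lo,hi,box,amin=8):
    x0,y0,x1,y1=box; hsv=cv2.cvtColor(f['pixels'],cv2.COLOR_RGB2HSV)
    m=cv2.inRange(hsv,np.array(lo),np.array(hi)); k=np.zeros_like(m); k[y0:y1,x0:x1]=m[y0:y1,x0:x1]
    n,l,s,c=cv2.connectedComponentsWithStats(k)
    return [(c[i].round(2),s[i]) for i in range(1,n) if s[i,4]>=amin],k
def tri(p,q,pa,qa):
    A=np.vstack([np.array(f['intrinsics'])@np.c_[f['R'],f['t']] for f in(p,q)])
    X=cv2.triangulatePoints(A[:3],A[3:],np.array(pa,float).reshape(2,1),np.array(qa,float).reshape(2,1)).ravel(); return (X[:3]/X[3]).round(1)
E
python3 - <<'E'
from h import *
t=load('top0'); s=load('scene0')
for nm,f,lo,hi,box in [
 ('pads',t,(0,0,0),(180,255,75),(228,244,357,288)),
 ('red',t,(160,110,80),(180,255,255),(236,178,254,200)),('red0',t,(0,110,80),(6,255,255),(236,178,254,200)),
 ('redS',s,(160,110,80),(180,255,255),(285,178,302,195)),('redS0',s,(0,110,80),(6,255,255),(285,178,302,195)),
 ('or',t,(5,80,120),(20,255,255),(292,178,310,198)),('orS',s,(5,100,120),(20,255,255),(338,218,358,236)),
 ('white',t,(0,0,200),(180,60,255),(348,193,372,214)),('wS',s,(0,0,205),(180,60,255),(384,258,412,278)),
 ('carton',t,(0,0,170),(180,60,255),(172,186,206,206)),
 ('padsS',s,(0,0,0),(180,255,70),(212,230,332,340))]:
    b,k=blobs(f,lo,hi,box); print(nm,[(x.tolist(),y.tolist()) for x,y in b])
    if nm=='carton':
        c=max(cv2.findContours(k,0,1)[0],key=cv2.contourArea); r=cv2.minAreaRect(c); print(r,[ray(t,*p,94) for p in cv2.boxPoints(r)],ray(t,*r[0],94))
cv2.imwrite('pics/c2.png',cv2.resize(np.hstack([cv2.imread('pics/top0.png')[180:215,165:210],cv2.imread('pics/scene0.png')[147:207,222:270][:35]]),None,fx=8,fy=8))
cv2.imwrite('pics/c2.png',cv2.hconcat([cv2.resize(cv2.imread('pics/top0.png')[180:215,165:210],(400,311)),cv2.resize(cv2.imread('pics/scene0.png')[150:203,225:270],(264,311))]))
E
```

```text
pads [([243.46, 259.18], [233, 248, 22, 23, 319]), ([275.55, 262.21], [266, 253, 21, 20, 298]), ([307.65, 265.39], [297, 256, 22, 19, 287]), ([339.42, 268.66], [330, 259, 19, 20, 279])]
red []
red0 [([243.0, 185.37], [239, 182, 9, 8, 46])]
redS [([293.93, 183.93], [291, 182, 7, 5, 28])]
redS0 [([294.07, 182.5], [290, 181, 9, 5, 14])]
or [([301.19, 184.94], [298, 182, 7, 7, 36])]
orS [([347.86, 225.62], [344, 223, 9, 6, 37])]
white [([359.95, 201.05], [355, 197, 10, 9, 65])]
wS [([398.17, 265.48], [391, 261, 16, 10, 123]), ([393.08, 274.41], [388, 269, 13, 9, 61])]
carton [([187.41, 193.95], [175, 189, 25, 11, 221])]
((187.1741485595703, 193.96035766601562), (9.101913452148438, 24.076030731201172), 86.633544921875) [array([648.5, 325.4,  94. ]), array([652.6, 266.4,  94. ]), array([629.9, 264.4,  94. ]), array([625.8, 323.2,  94. ])] [639.2 294.9  94. ]
padsS [([231.86, 244.82], [220, 238, 24, 15, 277]), ([255.38, 266.77], [243, 259, 25, 17, 333]), ([282.13, 291.86], [269, 283, 27, 19, 416]), ([312.7, 320.32], [298, 309, 30, 23, 521]), ([302.0, 331.29], [297, 327, 12, 8, 14]), ([314.5, 335.0], [310, 335, 10, 1, 10])]
```

View pics/c2.png

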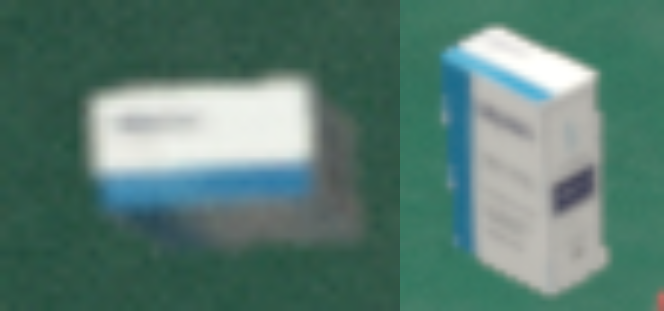

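Left: the carton's top face includes the white part and the blue band, with corners near (175,191), (200,189), (200.4,201.4) and (176.8,203.4) in top-view pixels. The long side runs nearly along world y, and the blue edge faces the robot.

Run:
```python
from h import *
t=load('top0'); s=load('scene0')
P=[ray(t,*p,8) for p in [(243.46,259.18),(275.55,262.21),(307.65,265.39),(339.42,268.66)]]
print('pads top',P,[np.linalg.norm(P[i+1]-P[i]).round(1) for i in range(3)])
print('pads scene',[ray(s,*p,8) for p in [(231.86,244.82),(255.38,266.77),(282.13,291.86),(312.7,320.32)]])
b,k=blobs(t,(160,90,60),(180,255,255),(236,178,254,200)); b2,k2=blobs(t,(0,90,60),(8,255,255),(236,178,254,200))
print('slim',ray(t,243,185.4,80),tri(t,s,(243,185.4),(294,183.3)))
print('small',ray(t,301.2,184.9,38),tri(t,s,(301.2,184.9),(347.9,225.6)))
print('squat',ray(t,359.95,201.05,56),tri(t,s,(359.95,201.05),(398.2,266.5)))
c=[(174.9,190.9),(200.1,188.8),(200.4,201.4),(176.8,203.4)]
C=[ray(t,*p,94) for p in c];print('carton',C,np.mean(C,0),[np.linalg.norm(C[i]-C[i-1]).round(1) for i in range(4)],[np.arctan2(*(C[i]-C[j])[:2]) for i,j in((0,1),(3,2))])
h,kk=blobs(t,(0,0,170),(180,60,255),(172,186,206,206)); h2,kb=blobs(t,(95,120,120),(115,255,255),(172,186,206,208))
c=max(cv2.findContours(kk|kb,0,1)[0],key=cv2.contourArea); r=cv2.minAreaRect(c);B=[ray(t,*p,94) for p in cv2.boxPoints(r)];print(r,B,np.mean(B,0))
```

```text
pads top [array([480.8, 157.9,   8. ]), array([473.2,  73.2,   8. ]), array([465.1, -11.7,   8. ]), array([456.8, -96. ,   8. ])] [np.float64(85.0), np.float64(85.3), np.float64(84.7)]
pads scene [array([478.8, 158.5,   8. ]), array([470.6,  74.2,   8. ]), array([462.2, -10.7,   8. ]), array([454.1, -95.1,   8. ])]
slim [664.7 158.4  80. ] [663.7 159.4  79. ]
small [675.6   7.   38. ] [674.1   8.4  38.5]
squat [ 630.9 -143.7   56. ] [ 630.3 -143.2   52.5]
carton [array([646.6, 325.2,  94. ]), array([652.4, 263.5,  94. ]), array([620.9, 261.9,  94. ]), array([615.4, 319.4,  94. ])] [633.825 292.5    94.   ] [np.float64(31.7), np.float64(62.0), np.float64(31.5), np.float64(57.8)] [np.float64(-0.093727810373117), np.float64(-0.09536204690240899)]
((187.31326293945312, 196.0116729736328), (13.161819458007812, 24.078018188476562), 86.42366790771484) [array([648.4, 325.3,  94. ]), array([652.7, 266.5,  94. ]), array([619.8, 263.4,  94. ]), array([615.6, 322.1,  94. ])] [634.125 294.325  94.   ]
```

Call:
{"fn": "play_rows", "kwargs": {
  "moves": [
    [[0,0,0],[0,0,0.144],100],
    [[0,0,0],[0,0,0.144],100],
    [[0,0,0],[0,0,0.144],90],
    [[0,0,0],[0,0,0.144],80],
    [[0,0,0],[0,0,0.144],80],
    [[0,0,0],[0,0,0.144],80],
    [[0,0,0],[0,0,0.144],80],
    [[0,0,0],[0,0,0.144],80],
    [[0,0,0],[0,0,0],80]
  ],
  "squeeze": 25
}}

```text
clock: 1.0
eef_pos: [207.6, 589.2, 210.5]
tcp_rot: [-3.141, 0.001, 1.649]
contact_force: [-0.5, -0.4, -0.6]
opening: 0.798
```

```bash
cat >> h.py <<'E'
def go(x,y,z):
    from scipy.spatial.transform import Rotation as Ro
    s=sense(); R=Ro.from_euler('xyz',s['tcp_rot']); d=R.inv().apply(np.array([x,y,z])-s['eef_pos'])
    print('clock',s['clock'],'pos',s['eef_pos'].round(1),'rot',s['tcp_rot'].round(3),'open',round(s['opening'],3),'F',np.round(s['contact_force'],1),'tool delta mm',d.round(1))
E
python3 -c "
from h import *
go(634,294,170)"
```

```text
clock 1.0 pos [207.6 589.2 210.5] rot [-3.141e+00  1.000e-03  1.649e+00] open 0.798 F [-0.5 -0.4 -0.6] tool delta mm [-327.4  402.1   40.6]
```

Call:
{"fn": "play_rows", "kwargs": {
  "moves": [
    [[-0.025,0.031,0.002],[0,0,0],80],
    [[-0.025,0.031,0.002],[0,0,0],80],
    [[-0.025,0.031,0.002],[0,0,0],80],
    [[-0.025,0.031,0.002],[0,0,0],80],
    [[-0.025,0.031,0.002],[0,0,0],80],
    [[-0.025,0.031,0.002],[0,0,0],80],
    [[-0.025,0.031,0.002],[0,0,0],80],
    [[-0.025,0.031,0.002],[0,0,0],80],
    [[-0.025,0.031,0.002],[0,0,0],80],
    [[-0.025,0.031,0.002],[0,0,0],80],
    [[-0.025,0.031,0.002],[0,0,0],80],
    [[-0.025,0.031,0.002],[0,0,0],80],
    [[-0.025,0.031,0.002],[0,0,0],80],
    [[0,0,0],[0,0,0],80],
    [[0,0,0],[0,0,0],80]
  ]
}}

```text
clock: 2.5
eef_pos: [635.5, 297.0, 184.2]
tcp_rot: [-3.14, 0.0, 1.652]
contact_force: [-0.5, 0.3, 0.6]
opening: 0.801
```

```bash
python3 -c "
from h import *
go(634,294,48)
f=grab_frame('wrist'); save(f,'w1')
print([proj(f,p).tolist() for p in [(634,294,94),(648.4,325.3,94),(652.7,266.5,94),(619.8,263.4,94),(615.6,322,94)]])"
```

```text
clock 2.5 pos [635.5 297.  184.2] rot [-3.14   0.     1.652] open 0.801 F [-0.5  0.3  0.6] tool delta mm [ -2.8  -1.6 136.2]
[[274.7, 202.6], [298.2, 163.0], [296.0, 238.2], [253.2, 238.6], [252.3, 163.8]]
```

View pics/w1.png

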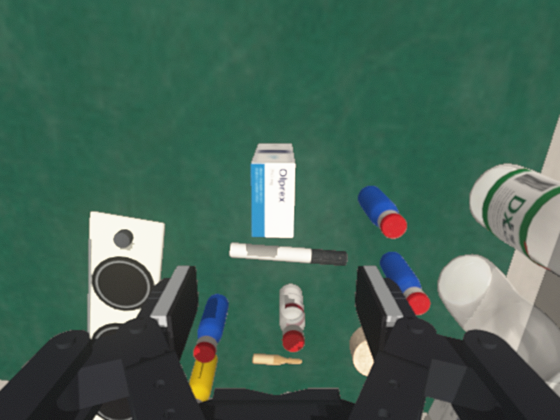

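The wrist view shows the carton's top face at (251–295, 163–238), which matches the prediction to within a pixel or two. I'll descend and grip.

Call:
{"fn": "play_rows", "kwargs": {
  "moves": [
    [[-0.0028,-0.0016,0.03],[0,0,0],80],
    [[0,0,0.035],[0,0,0],80],
    [[0,0,0.035],[0,0,0],80],
    [[0,0,0.026],[0,0,0],80],
    [[0,0,0.01],[0,0,0],80],
    [[0,0,0],[0,0,0],80],
    [[0,0,0],[0,0,0],60],
    [[0,0,0],[0,0,0],50],
    [[0,0,0],[0,0,0],40],
    [[0,0,0],[0,0,0],30],
    [[0,0,0],[0,0,0],20],
    [[0,0,0],[0,0,0],20],
    [[0,0,0],[0,0,0],20],
    [[0,0,0],[0,0,0],20]
  ],
  "squeeze": 25
}}

```text
clock: 3.95
eef_pos: [634.7, 295.2, 50.6]
tcp_rot: [3.14, -0.001, 1.651]
contact_force: [-1.5, -0.1, 6.8]
opening: 0.392
```

```bash
python3 -c "
from h import *
go(455.5,-95.5,160)"
```

```text
clock 3.95 pos [634.7 295.2  50.6] rot [ 3.140e+00 -1.000e-03  1.651e+00] open 0.392 F [-1.5 -0.1  6.8] tool delta mm [-375.1 -209.6 -110.1]
```

Call:
{"fn": "play_rows", "kwargs": {
  "moves": [
    [[0,0,-0.02],[0,0,0],20],
    [[0,0,-0.03],[0,0,0],20],
    [[0,0,-0.03],[0,0,0],20],
    [[0,0,-0.025],[0,0,0.04],20],
    [[0,0,-0.01],[0,0,0.04],20],
    [[0,0,0],[0,0,0],20]
  ]
}}

```text
clock: 4.55
eef_pos: [635.4, 295.4, 166.9]
tcp_rot: [3.137, -0.002, 1.57]
contact_force: [-0.4, 0.7, -0.6]
opening: 0.389
```

Call:
{"fn": "play_rows", "kwargs": {
  "moves": [
    [[-0.012,-0.0055,0],[0,0,0],20],
    [[-0.024,-0.011,0],[0,0,0],20],
    [[-0.034,-0.0155,0],[0,0,0],20],
    [[-0.034,-0.0155,0],[0,0,0],20],
    [[-0.034,-0.0155,0],[0,0,0],20],
    [[-0.034,-0.0155,0],[0,0,0],20],
    [[-0.034,-0.0155,0],[0,0,0],20],
    [[-0.034,-0.0155,0],[0,0,0],20],
    [[-0.034,-0.0155,0],[0,0,0],20],
    [[-0.034,-0.0155,0],[0,0,0],20],
    [[-0.034,-0.0155,0],[0,0,0],20],
    [[-0.024,-0.011,0],[0,0,0],20],
    [[-0.016,-0.008,0],[0,0,0],20],
    [[-0.009,-0.004,0],[0,0,0],20],
    [[0,0,0],[0,0,0],20],
    [[0,0,0],[0,0,0],20]
  ]
}}

```text
clock: 6.15
eef_pos: [454.9, -95.9, 163.6]
tcp_rot: [-3.141, -0.0, 1.571]
contact_force: [-0.1, -0.7, 0.2]
opening: 0.385
```

```bash
python3 -c "
from h import *
go(455.5,-95.5,60)
f=grab_frame('top'); g=grab_frame('scene')
save(f,'t2'); save(g,'s2')
cv2.imwrite('pics/c3.png',cv2.resize(cv2.imread('pics/s2.png')[120:380,190:470],None,fx=2,fy=2))"
```

```text
clock 6.15 pos [454.9 -95.9 163.6] rot [-3.141 -0.     1.571] open 0.385 F [-0.1 -0.7  0.2] tool delta mm [  0.4   0.7 103.6]
```

View pics/c3.png

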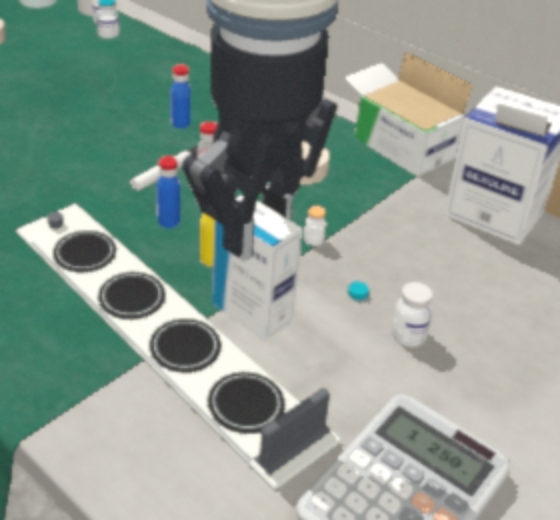

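The carton hangs straight in the jaws (crop (260,270)), with pad_d's free area below it. I'll lower it onto the pad.

Call:
{"fn": "play_rows", "kwargs": {
  "moves": [
    [[0.0004,0.0007,0.02],[0,0,0],20],
    [[0,0,0.03],[0,0,0],20],
    [[0,0,0.028],[0,0,0],20],
    [[0,0,0.015],[0,0,0],20],
    [[0,0,0.006],[0,0,0],20],
    [[0,0,0.003],[0,0,0],20],
    [[0,0,0.002],[0,0,0],20],
    [[0,0,0],[0,0,0],20],
    [[0,0,0],[0,0,0],20]
  ]
}}

```text
clock: 7.15
eef_pos: [456.3, -95.9, 60.5]
tcp_rot: [3.14, 0.0, 1.571]
contact_force: [0.6, -0.5, -0.8]
opening: 0.389
```

Call:
{"fn": "play_rows", "kwargs": {
  "moves": [
    [[0,0,0.001],[0,0,0],20],
    [[0,0,0.001],[0,0,0],20],
    [[0,0,0],[0,0,0],20],
    [[0,0,0],[0,0,0],20]
  ]
}}

```text
clock: 7.55
eef_pos: [455.9, -95.9, 58.4]
tcp_rot: [3.141, 0.0, 1.571]
contact_force: [-1.7, 0.1, 6.6]
opening: 0.391
```

Call:
{"fn": "play_rows", "kwargs": {
  "moves": [
    [[0,0,0],[0,0,0],42],
    [[0,0,0],[0,0,0],46],
    [[0,0,0],[0,0,0],55],
    [[0,0,0],[0,0,0],65],
    [[0,0,0],[0,0,0],65],
    [[0,0,0],[0,0,0],65],
    [[0,0,-0.02],[0,0,0],65],
    [[0,0,-0.03],[0,0,0],65],
    [[0,0,-0.03],[0,0,0],65],
    [[0,0,-0.02],[0,0,0],65],
    [[0,0,0],[0,0,0],65],
    [[0,0,0],[0,0,0],65]
  ]
}}

```text
clock: 8.75
eef_pos: [455.7, -95.8, 157.8]
tcp_rot: [3.141, 0.0, 1.571]
contact_force: [0.0, 0.4, -0.6]
opening: 0.648
```

```bash
python3 -c "
from h import *
go(630.5,-143.5,90)
f=grab_frame('top'); save(f,'t3')
f=grab_frame('scene'); save(f,'s3')
b,k=blobs(f,(95,120,120),(115,255,255),(250,220,360,340)); print(b)
cv2.imwrite('pics/c4.png',cv2.resize(cv2.imread('pics/s3.png')[200:400,220:420],None,fx=2,fy=2))"
```

```text
clock 8.75 pos [455.7 -95.8 157.8] rot [3.141 0.    1.571] open 0.648 F [ 0.   0.4 -0.6] tool delta mm [-47.7 174.7  68. ]
[(array([273.95, 226.13]), array([268, 220,  12,  14, 147], dtype=int32)), (array([303.05, 291.96]), array([296, 275,  29,  44, 335], dtype=int32))]
```

View pics/c4.png

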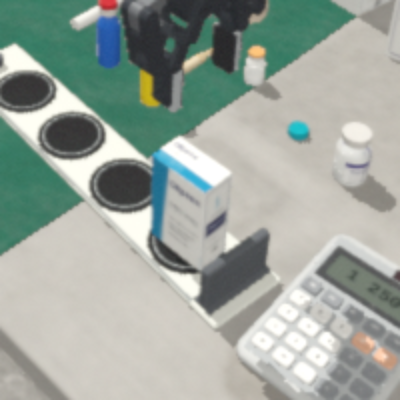

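The carton stands on pad_d, clear of the plate. Next is the squat vial.

Call:
{"fn": "play_rows", "kwargs": {
  "moves": [
    [[-0.008,0.029,0],[0,0,0],65],
    [[-0.008,0.029,0],[0,0,0],65],
    [[-0.008,0.03,0],[0,0,0],65],
    [[-0.008,0.03,0],[0,0,0],65],
    [[-0.008,0.029,0.01],[0,0,0],65],
    [[-0.0075,0.0278,0.02],[0,0,0],65],
    [[0,0,0.03],[0,0,0],65],
    [[0,0,0],[0,0,0],65],
    [[0,0,0],[0,0,0],65]
  ]
}}

```text
clock: 9.75
eef_pos: [629.1, -143.0, 96.5]
tcp_rot: [-3.138, -0.001, 1.571]
contact_force: [-0.1, 0.2, 0.3]
opening: 0.651
```

```bash
python3 -c "
from h import *
go(630.5,-143.5,14)"
```

```text
clock 9.75 pos [ 629.1 -143.    96.5] rot [-3.138e+00 -1.000e-03  1.571e+00] open 0.651 F [-0.1  0.2  0.3] tool delta mm [-0.6  1.8 82.5]
```

Call:
{"fn": "play_rows", "kwargs": {
  "moves": [
    [[0,0.001,0.03],[0,0,0],65],
    [[0,0,0.03],[0,0,0],65],
    [[0,0,0.015],[0,0,0],65],
    [[0,0,0.006],[0,0,0],65],
    [[0,0,0],[0,0,0],65],
    [[0,0,0],[0,0,0],50],
    [[0,0,0],[0,0,0],40],
    [[0,0,0],[0,0,0],30],
    [[0,0,0],[0,0,0],20],
    [[0,0,0],[0,0,0],20],
    [[0,0,0],[0,0,0],20],
    [[0,0,0],[0,0,0],20]
  ],
  "squeeze": 25
}}

```text
clock: 10.95
eef_pos: [632.3, -143.5, 18.3]
tcp_rot: [3.14, 0.0, 1.571]
contact_force: [-1.7, -0.6, 7.2]
opening: 0.374
```

Call:
{"fn": "play_rows", "kwargs": {
  "moves": [
    [[0,0,-0.015],[0,0,0],20],
    [[0,0,-0.03],[0,0,0],20],
    [[0,0,-0.03],[0,0,0],20],
    [[0.01,-0.0074,-0.015],[0,0,0],20],
    [[0.02,-0.0148,0],[0,0,0],20],
    [[0.028,-0.0207,0],[0,0,0],20],
    [[0.028,-0.0207,0],[0,0,0],20],
    [[0.028,-0.0207,0],[0,0,0],20],
    [[0.028,-0.0207,0],[0,0,0],20],
    [[0.028,-0.0207,0],[0,0,0],20],
    [[0.02,-0.0148,0],[0,0,0],20],
    [[0.015,-0.0111,0],[0,0,0],20],
    [[0.009,-0.0067,0],[0,0,0],20],
    [[0.003,-0.0022,0],[0,0,0],20],
    [[0,0,0],[0,0,0],20],
    [[0,0,0],[0,0,0],20]
  ]
}}

```text
clock: 12.55
eef_pos: [471.7, 73.3, 107.1]
tcp_rot: [3.141, 0.0, 1.571]
contact_force: [-0.0, -0.6, -0.8]
opening: 0.375
```

```bash
python3 -c "
from h import *
go(472,73.7,26)"
```

```text
clock 12.55 pos [471.7  73.3 107.1] rot [3.141 0.    1.571] open 0.375 F [-0.  -0.6 -0.8] tool delta mm [ 0.4  0.2 81.1]
```

Call:
{"fn": "play_rows", "kwargs": {
  "moves": [
    [[0,0,0.02],[0,0,0],20],
    [[0,0,0.03],[0,0,0],20],
    [[0,0,0.018],[0,0,0],20],
    [[0,0,0.007],[0,0,0],20],
    [[0,0,0.002],[0,0,0],20],
    [[0,0,0.001],[0,0,0],20],
    [[0,0,0],[0,0,0],20],
    [[0,0,0],[0,0,0],20]
  ]
}}

```text
clock: 13.35
eef_pos: [471.7, 73.8, 29.7]
tcp_rot: [3.14, -0.0, 1.571]
contact_force: [-0.6, -0.6, -0.6]
opening: 0.372
```

Call:
{"fn": "play_rows", "kwargs": {
  "moves": [
    [[0,0,0.0015],[0,0,0],20],
    [[0,0,0.001],[0,0,0],20],
    [[0,0,0.001],[0,0,0],20],
    [[0,0,0],[0,0,0],20],
    [[0,0,0],[0,0,0],20]
  ]
}}

```text
clock: 13.85
eef_pos: [471.2, 73.8, 26.1]
tcp_rot: [3.141, -0.0, 1.571]
contact_force: [-3.6, -0.5, 10.8]
opening: 0.376
```

Call:
{"fn": "play_rows", "kwargs": {
  "moves": [
    [[0,0,0],[0,0,0],40],
    [[0,0,0],[0,0,0],45],
    [[0,0,0],[0,0,0],55],
    [[0,0,0],[0,0,0],60],
    [[0,0,0],[0,0,0],60],
    [[0,0,-0.02],[0,0,0],60],
    [[0,0,-0.03],[0,0,0],60],
    [[0,0,-0.035],[0,0,0],60],
    [[0,0,-0.03],[0,0,0],60],
    [[0.01,0.022,-0.01],[0,0,0],60],
    [[0.015,0.034,0],[0,0,0],60],
    [[0.015,0.034,0],[0,0,0],60],
    [[0.015,0.034,0],[0,0,0],60],
    [[0.015,0.034,0],[0,0,0],60],
    [[0.01,0.022,0],[0,0,0],60],
    [[0.005,0.011,0],[0,0,0],60],
    [[0,0,0],[0,0,0],60],
    [[0,0,0],[0,0,0],60]
  ]
}}

```text
clock: 15.65
eef_pos: [660.8, 158.2, 149.9]
tcp_rot: [-3.14, 0.001, 1.571]
contact_force: [0.6, -0.8, 0.2]
opening: 0.601
```

```bash
python3 -c "
from h import *
go(664,159,40)
f=grab_frame('top'); save(f,'t4')
g=grab_frame('scene'); save(g,'s4')
cv2.imwrite('pics/c5.png',cv2.hconcat([cv2.imread('pics/s4.png')[120:380,190:450],cv2.imread('pics/t4.png')[120:380,180:440]]))"
```

```text
clock 15.65 pos [660.8 158.2 149.9] rot [-3.140e+00  1.000e-03  1.571e+00] open 0.601 F [ 0.6 -0.8  0.2] tool delta mm [  0.9   3.4 109.9]
```

View pics/c5.png

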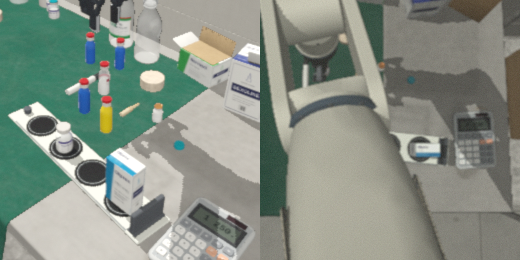

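The squat vial stands on pad_b (left half, (64,140)) and the carton on pad_d. The gripper is above the slim vial (104,78), so I'll descend.

Call:
{"fn": "play_rows", "kwargs": {
  "moves": [
    [[0.0009,0.0025,0.02],[0,0,0],60],
    [[0,0,0.03],[0,0,0],60],
    [[0,0,0.03],[0,0,0],60],
    [[0,0,0.02],[0,0,0],60],
    [[0,0,0.01],[0,0,0],60],
    [[0,0,0],[0,0,0],60],
    [[0,0,0],[0,0,0],45],
    [[0,0,0],[0,0,0],35],
    [[0,0,0],[0,0,0],25],
    [[0,0,0],[0,0,0],15],
    [[0,0,0],[0,0,0],15],
    [[0,0,0],[0,0,0],15],
    [[0,0,0],[0,0,0],15]
  ],
  "squeeze": 25
}}

```text
clock: 17.05
eef_pos: [665.4, 159.8, 41.9]
tcp_rot: [3.14, -0.0, 1.571]
contact_force: [-0.7, 0.3, 6.6]
opening: 0.282
```

Call:
{"fn": "play_rows", "kwargs": {
  "moves": [
    [[0,0,-0.015],[0,0,0],15],
    [[0,0,-0.03],[0,0,0],15],
    [[0,0,-0.03],[0,0,0],15],
    [[0,0,-0.03],[0,0,0],15],
    [[-0.008,-0.0094,-0.01],[0,0,0],15],
    [[-0.016,-0.0188,0],[0,0,0],15],
    [[-0.024,-0.0282,0],[0,0,0],15],
    [[-0.024,-0.0282,0],[0,0,0],15],
    [[-0.024,-0.0282,0],[0,0,0],15],
    [[-0.024,-0.0282,0],[0,0,0],15],
    [[-0.018,-0.0212,0],[0,0,0],15],
    [[-0.014,-0.0165,0],[0,0,0],15],
    [[-0.01,-0.0118,0],[0,0,0],15],
    [[-0.006,-0.0071,0],[0,0,0],15],
    [[-0.003,-0.0034,0],[0,0,0],15],
    [[0,0,0],[0,0,0],15],
    [[0,0,0],[0,0,0],15]
  ]
}}

```text
clock: 18.75
eef_pos: [464.2, -11.1, 155.4]
tcp_rot: [3.141, -0.0, 1.571]
contact_force: [-0.1, 0.9, -0.3]
opening: 0.271
```

```bash
python3 -c "
from h import *
go(464,-11,50)"
```

```text
clock 18.75 pos [464.2 -11.1 155.4] rot [ 3.141 -0.     1.571] open 0.271 F [-0.1  0.9 -0.3] tool delta mm [ 1.000e-01 -2.000e-01  1.054e+02]
```

Call:
{"fn": "play_rows", "kwargs": {
  "moves": [
    [[0,0,0.02],[0,0,0],15],
    [[0,0,0.03],[0,0,0],15],
    [[0,0,0.028],[0,0,0],15],
    [[0,0,0.015],[0,0,0],15],
    [[0,0,0.006],[0,0,0],15],
    [[0,0,0.003],[0,0,0],15],
    [[0,0,0.001],[0,0,0],15],
    [[0,0,0.001],[0,0,0],15],
    [[0,0,0],[0,0,0],15],
    [[0,0,0],[0,0,0],15]
  ]
}}

```text
clock: 19.75
eef_pos: [463.9, -11.4, 51.9]
tcp_rot: [3.141, 0.0, 1.571]
contact_force: [-0.0, 0.4, -0.7]
opening: 0.274
```

Call:
{"fn": "play_rows", "kwargs": {
  "moves": [
    [[0,0,0.001],[0,0,0],15],
    [[0,0,0.001],[0,0,0],15],
    [[0,0,0.0005],[0,0,0],15],
    [[0,0,0],[0,0,0],15],
    [[0,0,0],[0,0,0],15]
  ]
}}

```text
clock: 20.25
eef_pos: [464.0, -11.5, 49.7]
tcp_rot: [3.141, 0.0, 1.571]
contact_force: [-2.0, -0.4, 12.4]
opening: 0.277
```

Call:
{"fn": "play_rows", "kwargs": {
  "moves": [
    [[0,0,0],[0,0,0],30],
    [[0,0,0],[0,0,0],35],
    [[0,0,0],[0,0,0],45],
    [[0,0,0],[0,0,0],55],
    [[0,0,0],[0,0,0],55],
    [[0,0,-0.02],[0,0,0],55],
    [[0,0,-0.03],[0,0,0],55],
    [[0,0,-0.03],[0,0,0],55],
    [[0,0,-0.015],[0,0,0],55],
    [[0.002,0.023,0],[0,0,0],55],
    [[0.003,0.035,0],[0,0,0],55],
    [[0.003,0.035,0],[0,0,0],55],
    [[0.003,0.035,0],[0,0,0],55],
    [[0.003,0.035,0.01],[0,0,0],55],
    [[0.003,0.028,0.02],[0,0,0],55],
    [[0.002,0.018,0.03],[0,0,0],55],
    [[0,0,0],[0,0,0],55],
    [[0,0,0],[0,0,0],55]
  ]
}}

```text
clock: 22.05
eef_pos: [671.4, 7.6, 83.0]
tcp_rot: [-3.139, 0.0, 1.571]
contact_force: [-0.1, -0.7, 0.4]
opening: 0.549
```

```bash
python3 -c "
from h import *
go(675,7.7,8)
g=grab_frame('scene'); save(g,'s5')
cv2.imwrite('pics/c6.png',cv2.resize(cv2.imread('pics/s5.png')[170:370,195:415],None,fx=2,fy=2))"
```

```text
clock 22.05 pos [671.4   7.6  83. ] rot [-3.139  0.     1.571] open 0.549 F [-0.1 -0.7  0.4] tool delta mm [ 0.1  3.8 75. ]
```

View pics/c6.png

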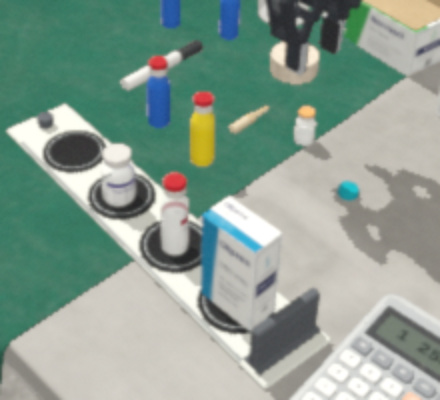

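Slim, squat and carton stand on their pads: crop (173,215), (118,178) and (240,260). Next is the small vial.

Call:
{"fn": "play_rows", "kwargs": {
  "moves": [
    [[0,0.003,0.025],[0,0,0],55],
    [[0,0,0.03],[0,0,0],55],
    [[0,0,0.013],[0,0,0],55],
    [[0,0,0.005],[0,0,0],55],
    [[0,0,0],[0,0,0],55],
    [[0,0,0],[0,0,0],45],
    [[0,0,0],[0,0,0],35],
    [[0,0,0],[0,0,0],25],
    [[0,0,0],[0,0,0],10],
    [[0,0,0],[0,0,0],10],
    [[0,0,0],[0,0,0],10],
    [[0,0,0],[0,0,0],10],
    [[0,0,0],[0,0,0],10]
  ],
  "squeeze": 25
}}

```text
clock: 23.4
eef_pos: [676.0, 7.6, 11.8]
tcp_rot: [3.141, 0.0, 1.571]
contact_force: [-1.0, 0.1, 5.5]
opening: 0.221
```

Call:
{"fn": "play_rows", "kwargs": {
  "moves": [
    [[0,0,-0.015],[0,0,0],10],
    [[0,0,-0.03],[0,0,0],10],
    [[0,0,-0.03],[0,0,0],10],
    [[0,0,-0.03],[0,0,0],10],
    [[0,0,-0.015],[0,0,0],10],
    [[0.008,-0.0104,0],[0,0,0],10],
    [[0.016,-0.0209,0],[0,0,0],10],
    [[0.022,-0.0287,0],[0,0,0],10],
    [[0.022,-0.0287,0],[0,0,0],10],
    [[0.022,-0.0287,0],[0,0,0],10],
    [[0.022,-0.0287,0],[0,0,0],10],
    [[0.016,-0.0209,0],[0,0,0],10],
    [[0.011,-0.0144,0],[0,0,0],10],
    [[0.007,-0.0091,0],[0,0,0],10],
    [[0.004,-0.0055,0],[0,0,0],10],
    [[0,0,0],[0,0,0],10],
    [[0,0,0],[0,0,0],10]
  ]
}}

```text
clock: 25.1
eef_pos: [480.2, 157.4, 130.9]
tcp_rot: [3.141, 0.0, 1.571]
contact_force: [0.4, 0.7, -0.4]
opening: 0.219
```

```bash
python3 -c "
from h import *
go(480,158,20)"
```

```text
clock 25.1 pos [480.2 157.4 130.9] rot [3.141 0.    1.571] open 0.219 F [ 0.4  0.7 -0.4] tool delta mm [  0.6  -0.3 110.9]
```

Call:
{"fn": "play_rows", "kwargs": {
  "moves": [
    [[0,0,0.02],[0,0,0],10],
    [[0,0,0.03],[0,0,0],10],
    [[0,0,0.03],[0,0,0],10],
    [[0,0,0.018],[0,0,0],10],
    [[0,0,0.006],[0,0,0],10],
    [[0,0,0.003],[0,0,0],10],
    [[0,0,0.001],[0,0,0],10],
    [[0,0,0.001],[0,0,0],10],
    [[0,0,0],[0,0,0],10],
    [[0,0,0],[0,0,0],10]
  ]
}}

```text
clock: 26.1
eef_pos: [480.0, 157.7, 22.5]
tcp_rot: [3.141, -0.0, 1.571]
contact_force: [-0.0, 0.9, -1.1]
opening: 0.219
```

Call:
{"fn": "play_rows", "kwargs": {
  "moves": [
    [[0,0,0.001],[0,0,0],10],
    [[0,0,0.001],[0,0,0],10],
    [[0,0,0.0005],[0,0,0],10],
    [[0,0,0],[0,0,0],10],
    [[0,0,0],[0,0,0],10]
  ]
}}

```text
clock: 26.6
eef_pos: [479.7, 157.7, 19.8]
tcp_rot: [3.141, -0.0, 1.571]
contact_force: [-1.3, 0.7, 6.1]
opening: 0.222
```

Call:
{"fn": "play_rows", "kwargs": {
  "moves": [
    [[0,0,0],[0,0,0],25],
    [[0,0,0],[0,0,0],30],
    [[0,0,0],[0,0,0],40],
    [[0,0,0],[0,0,0],50],
    [[0,0,0],[0,0,0],50],
    [[0,0,-0.02],[0,0,0],50],
    [[0,0,-0.03],[0,0,0],50],
    [[0,0,-0.04],[0,0,0],50],
    [[0,0,-0.04],[0,0,0],50],
    [[0.03,-0.015,-0.02],[0,0,0],50],
    [[0.04,-0.02,0],[0,0,0],50],
    [[0.04,-0.02,0],[0,0,0],50],
    [[0.04,-0.02,0],[0,0,0],50],
    [[0.04,-0.02,0],[0,0,0],50],
    [[0.04,-0.02,0],[0,0,0],50],
    [[0.04,-0.02,0],[0,0,0],50],
    [[0.03,-0.01,0],[0,0,0],50],
    [[0,0,0],[0,0,0],50],
    [[0,0,0],[0,0,0],50]
  ]
}}

```text
clock: 28.5
eef_pos: [334.0, 457.6, 169.0]
tcp_rot: [-3.141, 0.001, 1.572]
contact_force: [1.2, -0.1, 0.4]
opening: 0.499
```

Run:
```python
from h import *
go(0,0,0)
f=grab_frame('top'); save(f,'t6'); g=grab_frame('scene'); save(g,'s6')
cv2.imwrite('pics/c7.png',cv2.hconcat([cv2.resize(cv2.imread('pics/s6.png')[170:350,195:345],None,fx=2.5,fy=2.5),cv2.resize(cv2.imread('pics/t6.png')[210:300,210:370],None,fx=2.5,fy=2.5)[:225].copy() if 0 else cv2.copyMakeBorder(cv2.resize(cv2.imread('pics/t6.png')[225:300,215:380],None,fx=2.5,fy=2.5),0,450-187,0,0,0)]))
for n,z,lo,hi,box in [('slim c',88,(0,110,80),(8,255,255),(295,250,322,278)),('small a',46,(5,80,120),(20,255,255),(232,245,258,272)),('squat b',64,(0,0,190),(180,60,255),(266,250,288,274)),('carton d',102,(0,0,140),(180,60,255),(325,255,358,282)),('cart blue',102,(95,100,100),(115,255,255),(325,255,358,285))]:
    b,k=blobs(f,lo,hi,box); print(n,[(c,s[4],s[:4],ray(f,*c,z)) for c,s in b])
```

```text
clock 28.5 pos [334.  457.6 169. ] rot [-3.141e+00  1.000e-03  1.572e+00] open 0.499 F [ 1.2 -0.1  0.4] tool delta mm [-456.9 -334.7  169.5]Traceback (most recent call last):
  File "<stdin>", line 4, in <module>
cv2.error: OpenCV(4.12.0) /io/opencv/modules/core/src/matrix_operations.cpp:64: error: (-215:Assertion failed) src[i].dims <= 2 && src[i].rows == src[0].rows && src[i].type() == src[0].type() in function 'hconcat'
```

Run:
```python
from h import *
f=load('t6')
s=cv2.resize(cv2.imread('pics/s6.png')[170:350,195:345],(375,450)); t=cv2.resize(cv2.imread('pics/t6.png')[220:300,215:380],(412,200))
cv2.imwrite('pics/c7.png',cv2.hconcat([s,cv2.copyMakeBorder(t,0,250,0,0,cv2.BORDER_CONSTANT)]))
for n,z,lo,hi,box in [('slim c',88,(0,110,80),(8,255,255),(295,250,322,278)),('small a',46,(5,80,120),(20,255,255),(232,245,258,272)),('squat b',64,(0,0,190),(180,60,255),(266,250,288,274)),('carton d',102,(0,0,140),(180,60,255),(325,255,358,282)),('cart blue',102,(95,100,100),(115,255,255),(325,255,358,285))]:
    b,k=blobs(f,lo,hi,box); print(n,[(c,s[4],s[:4],ray(f,*c,z)) for c,s in b])
```

```text
slim c [(array([312.7, 266.9]), np.int32(50), array([309, 263,   8,   9], dtype=int32), array([462.2, -14.9,  88. ]))]
small a [(array([242.72, 260.06]), np.int32(53), array([239, 256,   8,   9], dtype=int32), array([478.3, 158. ,  46. ]))]
squat b [(array([267.27, 250.91]), np.int32(11), array([266, 250,   5,   4], dtype=int32), array([501.2,  96. ,  64. ])), (array([285.29, 251.71]), np.int32(21), array([281, 250,   7,   7], dtype=int32), array([499.4,  50.7,  64. ])), (array([275.85, 263.79]), np.int32(91), array([271, 259,  11,  11], dtype=int32), array([469.3,  74.4,  64. ]))]
carton d [(array([340.73, 265.63]), np.int32(525), array([325, 255,  33,  27], dtype=int32), array([465.6, -81. , 102. ])), (array([351.53, 279.38]), np.int32(53), array([343, 277,  15,   5], dtype=int32), array([ 433. , -106.5,  102. ]))]
cart blue [(array([346.43, 274.81]), np.int32(58), array([337, 273,  21,   4], dtype=int32), array([443.8, -94.4, 102. ]))]
```

View pics/c7.png

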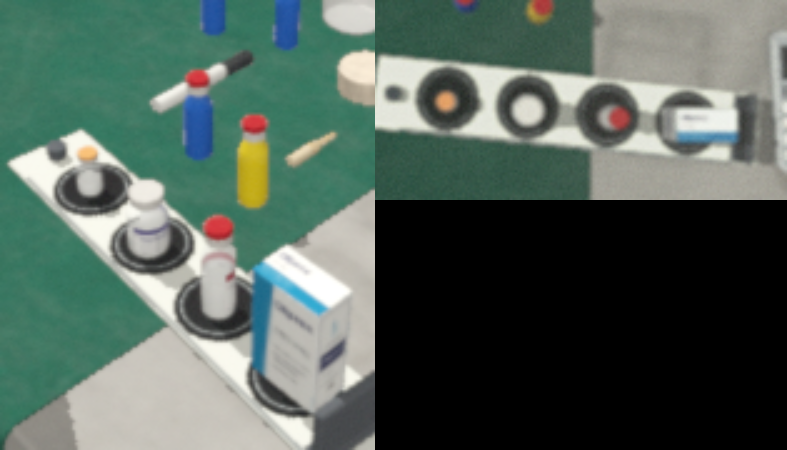

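```bash
python3 -c "
from h import *
print(ray(load('t6'),348,270.2,102)); print(sign_off())"
```

```text
[454.8 -98.4 102. ]
the job is handed in; nothing more can be done
None
```

All four containers are on their pads in height order and released. I handed the job in after about 28.6 s of the allowed 102 s; sign-off gives no verdict. The end plate was at the right-hand end, so the order from plate to stud is:

| Pad | Container | Top-view offset from pad centre |
|---|---|---|
| pad_d | Carton | about 3 mm |
| pad_c | Slim red-capped vial | about 4 mm |
| pad_b | Squat grey-white-capped vial | about 3 mm |
| pad_a | Small orange-capped vial | about 2 mm |

- **Checks:** After I moved the arm clear, the final pictures showed all four upright on their pads. The offsets are within the 15 mm limit. The carton's comes from corners I read by eye, because its colour mask picked up the bright strip and could not be used.
- **Not measured:** I judged uprightness by eye and did not measure final heights or movement. I felt each container touch its pad before letting go.
- **Forces:** The highest force I read was about 12 N, when setting down the slim vial. I only had readings at the end of each move.
- **Disagreement:** The two cameras disagreed by 2–3 mm on the pad positions, so I aimed between them.

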